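# Open the blast gate to the mark and hold the extraction boost dial at its third notch

## Robot

A 7-joint arm with a two-finger parallel gripper is mounted at the origin on the work surface. World frame = base frame: x ahead of the robot, y to its left, z up, the work surface at z = 0. Lengths are in m, angles in rad, forces in N, time in s.
With the tool pointing down it reaches from about 0.35 to 0.9 m from the base axis. Payload 8.1 kg.
Tool frame: the origin (TCP) lies midway between the tips of the shut fingers; the grasp point (between the pads) lies 19 mm behind it; z points along the fingers, y is the line along which they close (so a half turn about z gives the same grasp; the last joint's range is limited). The gripper opens to 92 mm and grips with 3 to 60 N. Pads are 19 mm wide; open, the fingers measure 130 mm over their backs; the gripper's body (75 mm by 190 mm) begins 47 mm behind the grasp point.
Start: joints at [-1.299, 0.434, 0.025, 1.573, -0.012, 1.134, -0.075], TCP at [0.229, 0.582, 0.227] pointing down, gripper open.
Joint ranges: [-2.62, 2.62], [-0.44, 2.09], [-1.27, 1.32], [0.08, 2.57], [-1.32, 4.46], [0.12, 2], [-2.74, 2.74]. Speed limits (rad/s): [2.22, 2.22, 3.01, 3.01, 3.14, 3.14, 3.14].

## Interface

Orientations are given as a rotation vector (axis times angle).
In Python, from cell import arm gives the robot as it stands.
- The arm moves only by the tool carry_out, never from a script. Its arguments are lists of equal length, an entry for each row: "claw": the finger opening in cm, from 0 to 9.18; "delta_pos": the shift along the tool's x, y, z in cm, a list of three; "angular": the turn, a rotation vector about the tool's x, y, z in rad, a list of three. In form: {"claw": [claw, ...], "delta_pos": [[dx, dy, dz], ...], "angular": [[ax, ay, az], ...]}. A call has 1 to 20 rows; each row shifts and turns the commanded pose from where the row before left it, along the tool's axes as they then stand; what a row does not reach is not made up. A row lasts 1/10 s, in which the tool goes at most 50 mm and 8.59 degrees, less where a joint would pass 70% of its speed; a pose out of reach is approached as far as the arm can. A call with a gripper value outside its range is refused whole. The fingers move at their own pace and stop on an object; "force" is the grip in N (left out, the last holds). Time passes only in rows, so rows that do not move let the fingers close. It gives the time, the measured TCP pose, the force, the opening and the grip force at its end, in the units of the state.
- arm.observe(): the state, without advancing time (a new reading comes with each control period).
- arm.get_image(name): name is "side" or "top"; returns a dict with "frame" (480x640x3 uint8, red, green, blue), "mtx" (3x3 intrinsics, pixels), "dist" ([k1, k2, p1, p2, k3] as OpenCV has them; the pictures are not rectified), "T" (4x4, takes a point from camera to world coordinates). Camera axes: x right, y down, z forward; pixel columns grow to the right and rows downward; lengths in m; the calibration is good to about 2 mm. A picture is of the moment at which its call begins. There is no depth.
- arm.sign_off(): hands the job in; it is judged then, once.
Trained networks look in a picture, given as the dict that the camera call returned (one of the last four; its "shot" number tells which), for a name from the list of things; names that differ only in an ending like _2 or _b are one class to them, and where a whole thing is asked for, a point or a joint stands for the part that bears it (a point fixed in the world has none). Each returns a list of dicts, best first, with "conf" (0 to 1); they miss things now and then, are a little off and sometimes report something else, mostly with a low value. They report only what shows in the picture. A call takes as long as a camera call. They do not tell look-alikes from the thing itself.
- arm.look_for(label, picture): "centre" ([column, row] as shares, 0 to 1, of the picture: columns of its width, rows of its height, amid what is visible of it).
- arm.trace(label, picture): "region" (480x640 bool, what is visible of it) and "centre" ([column, row] as shares, 0 to 1, of the picture: columns of its width, rows of its height, amid what is visible of it).
- arm.place_of(label, picture): "centre" ([column, row] as shares, 0 to 1, of the picture: columns of its width, rows of its height: a listed point, or the origin of a listed thing).
The state is a dict: "clock": time; "joints": joint angles; "dq": joint speeds; "joint_efforts": joint torques, N m; "position": TCP position; "ee_rot": TCP orientation; "force": force on the tool from outside, world axes, zero at the start; "ft_torque": the same for the moment, N m; "width": opening from 0.0 (shut) to 1.0 (fully open); "gripper_force": force on a finger pad.
Only numpy, scipy, OpenCV 4.12 (cv2) and the standard library are available. Lean on these libraries where they do the work, as an engineer would, in place of code of your own. Each camera call takes 0.05 s, during which the arm holds its last target. There are 200 camera calls.

## Task

Get the bench extractor ready for spraying the model: pull the blue knob of its slide gate out until the black pointer lines up with the red marker on the yellow scale, and let go of it. Then turn the orange boost dial clockwise past its first two notches to the third (the red dot) and hold it there against its return spring; finish while still holding it. Leave everything else on the bench where it is.

Things in the scene. Friction and masses are not known exactly. Their poses are not given: they have to be found in the camera images.
- extractor: Fixed grey extractor head. Origin on the table right under the blue knob when the gate is fully in; the gate pulls out along its -x (roughly towards the robot). Box 120 (x) x 150 (y) x 105 mm high, front face at x = +45 mm; a small jar stands on its top at the rear. A yellow scale (22 mm wide, top 46 mm above the table) runs along y = +86 mm, from x = +45 to -100 mm.
- gate_knob: Blue upright round knob, 20 mm diameter (steel foot ring 26 mm, 4 mm high) and 54 mm tall, standing on the gate's aluminium blade. Origin at the knob's foot, on its axis, 46 mm above the table. Pinch it from above and pull it along the extractor's -x.
- gate (a joint): How far the gate is pulled out (m): 0 fully in, 0.100 fully out; starts a little way out. A return spring makes it heavier the farther it comes out, but a friction brake keeps it wherever it is let go. Pulling takes about 9 to 15 N, pushing back 1 to 8 N.
- pointer (a point): Tip of the black pointer (4 mm wide) that the gate carries sideways over the yellow scale, level with the knob axis along the extractor's x and 92 mm to its +y side; moves with the gate.
- mark (a point): Red marker, fixed at the outer (+y) edge of the yellow scale: a fin 4 mm thick and 22 mm tall, its top 58 mm above the table. Axes parallel to the extractor's; the pointer is at the mark when both have the same extractor x. This point lies 6 mm to the +y side of the pointer tip's path.
- control_box: Fixed grey control box on the bench, 150 x 150 x 70 mm high, origin at the centre of its underside. In its frame the dots around the dial (60 mm from the dial axis) are: white at +y (rest), then green, yellow and red, each 25 degrees further clockwise seen from above.
- dial_bar: Orange grip bar of the dial, 72 mm long, 14 mm wide, 36 mm tall, upright on a flat black disc (84 mm diameter). Origin on the vertical dial axis (above the control box's centre) at the bar's underside, 80 mm above the table; top 116 mm above the table. The bar runs along its y axis; its +y end has the white pointer. Turns with the dial.
- dial_grip (a point): Point on the dial's axis, 102 mm above the table, 14 mm below the top of the bar: the height to pinch.
- dial (a joint): Dial angle (rad), growing clockwise seen from above. 0 at rest (white dot), notches at 0.436 (green), 0.872 (yellow) and 1.308 (red), a hard stop at 1.42. It springs back to 0 from anywhere when let go; turning takes about 0.03 to 0.17 N m, with a small bump before each notch.
- jar_red: Bystander: small red paint jar, 36 mm diameter, 50 mm tall, midway between the two units. Origin at the centre of its underside.
- jar_blue: Bystander: small blue paint jar, 36 mm diameter, 50 mm tall, between the two units on the robot's side. Origin at its underside.
- jar_gate: Bystander: small yellow paint jar, 36 mm diameter, 50 mm tall, on top of the extractor (foot 105 mm above the table), 140 mm behind the extractor's origin. Origin at its underside.
- thinner: Bystander: white bottle with red cap, 56 mm diameter, 130 mm tall, between the two units at the back. Origin at its underside.
- model_tank: Bystander: sand-coloured model tank, about 240 x 92 x 73 mm with its barrel, at the left of the bench. Origin at the centre of its underside.
- sanding_block: Bystander: blue sanding block, 70 x 40 x 25 mm, lying at the right of the bench. Origin at the centre of its underside.
- brush_pot: Bystander: white pot with brushes, 68 mm diameter, 160 mm tall, at the right of the bench. Origin at its underside.
There are look-alikes about, which are no part of the job. What is shaped like the control_box but turquoise is not meant.

How it is judged:
On the way, in this order (a step that is already met when the one before it is completed fails the run):
1. the gate's pointer is at the red marker, the knob is let go and the dial still at rest (x of pointer in the frame of mark between -0.006 and 0.006 m and contact force between the fingers and gate_knob below 0.5 N and value of joint dial below 0.2 rad), for 0.2 s.
2. the dial is at its third notch, held by the fingers (value of joint dial above 1.19 rad and contact force between the fingers and dial_bar above 1 N), for 0.3 s.
At the end, for the whole second after the job is handed in: The gate's pointer stands within 6 mm of the red marker along the scale with its knob let go, and the fingers (over 1 N) hold the dial still at its third notch (above 1.19 rad, up to its stop) as the program ends and through the following second (all of step 2 and x of pointer in the frame of mark between -0.006 and 0.006 m and velocity of joint dial between -0.1 and 0.1 rad/s and contact force between the fingers and gate_knob below 0.5 N); the arm keeps its last pose, push and grip.
It fails at once if a bystander is knocked (moved over 30 mm) (distance of any of jar_red, jar_blue, jar_gate, thinner, model_tank, sanding_block, brush_pot from where it was at the start of the episode above 0.03 m).
It also fails if it takes over 48 s, if anything falls off the work surface, if the arm or the gripper's body presses on something with over 40 N, if the wrist force passes 120 N, or if a joint passes its speed limit or range.

## Working session

There is one attempt and no reset: what is moved stays moved. The work goes in short steps, Python scripts to look and compute and a tool call to move; the robot and the scene stay as the last step left them, time stands still between calls to the robot, and variables do not carry over. Pictures are saved under pics/ and viewed, at most 10 in all, crops included, and the job is handed in when it is done.

Besides the shell and the picture viewer there is one more tool, called after "Request:" as name(argument=value, ...), one argument or row to a line, values as JSON. carry_out: Moves the arm, as the interface text tells. Its arguments: {"type":"object","properties":{"claw":{"type":"array","items":{"type":"number"}},"delta_pos":{"type":"array","items":{"type":"array","items":{"type":"number"}}},"angular":{"type":"array","items":{"type":"array","items":{"type":"number"}}},"force":{"type":"number"}},"required":["claw","delta_pos","angular"]}

```bash
mkdir -p pics; cat > h.py <<'E'
import numpy as np, cv2
from cell import arm
from scipy.spatial.transform import Rotation as R
def ray(p,uv):
    n=cv2.undistortPoints(np.array([[uv]],float),p["mtx"],np.array(p["dist"]))[0,0]
    T=np.array(p["T"]); return T[:3,3],T[:3,:3]@np.array([n[0],n[1],1.])
def atz(p,uv,z):
    o,d=ray(p,uv); return o+d*(z-o[2])/d[2]
def tri(l):
    A=0;b=0
    for p,uv in l:
        o,d=ray(p,uv); d=d/np.linalg.norm(d); M=np.eye(3)-np.outer(d,d); A=A+M;b=b+M@o
    return np.linalg.solve(A,b)
def proj(p,X):
    T=np.linalg.inv(np.array(p["T"])); return cv2.projectPoints(np.array([X],float),cv2.Rodrigues(T[:3,:3])[0],T[:3,3],p["mtx"],np.array(p["dist"]))[0].ravel()
def save(p,name): cv2.imwrite("pics/"+name,p["frame"][:,:,::-1])
E
python3 - <<'E'
from h import *
s=arm.observe();print({k:np.round(v,3) for k,v in s.items()})
P={n:arm.get_image(n) for n in("side","top")}
for n,p in P.items():
    save(p,n+".png"); print(n,np.round(p["T"],2).tolist())
    for l in ["extractor","gate_knob","pointer","mark","control_box","dial_bar","dial_grip","jar_red","jar_blue","jar_gate"]:
        print(n,l,[(np.round(np.array(d["centre"])*[640,480],1).tolist(),round(d["conf"],2)) for d in arm.place_of(l,p)])
E
```

```text
{'clock': np.float64(0.0), 'joints': array([-1.299,  0.435,  0.025,  1.574, -0.012,  1.134, -0.075]), 'dq': array([ 0.   , -0.001, -0.   , -0.   , -0.   ,  0.001,  0.   ]), 'joint_efforts': array([-0.0000e+00, -6.6785e+01,  9.8500e-01, -3.1445e+01, -6.1000e-02,
        4.3000e-02,  0.0000e+00]), 'position': array([0.229, 0.581, 0.226]), 'ee_rot': array([-5.850e-01, -3.086e+00,  2.000e-03]), 'force': array([ 0.27 , -0.977, -0.171]), 'ft_torque': array([-0.034,  0.049,  0.049]), 'gripper_force': np.float64(0.0), 'width': np.float64(1.0)}
side [[0.97, -0.16, 0.19, 0.31], [-0.25, -0.7, 0.67, -0.89], [0.02, -0.7, -0.72, 0.98], [0.0, 0.0, 0.0, 1.0]]
side extractor [([287.3, 198.9], 0.6)]
side gate_knob [([291.4, 190.0], 0.62), ([369.6, 411.8], 0.53)]
side pointer [([283.1, 174.3], 0.87)]
side mark [([263.7, 175.4], 0.51)]
side control_box [([326.6, 324.0], 0.77)]
side dial_bar [([328.9, 299.9], 0.88)]
side dial_grip [([328.0, 301.9], 0.77)]
side jar_red [([315.6, 246.5], 0.7), ([290.3, 191.2], 0.43)]
side jar_blue [([267.1, 252.8], 0.61), ([327.4, 321.6], 0.48)]
side jar_gate [([328.6, 162.6], 0.7)]
top [[-0.03, -0.99, 0.14, 0.26], [-1.0, 0.03, 0.0, -0.07], [-0.01, -0.14, -0.99, 1.87], [0.0, 0.0, 0.0, 1.0]]
top extractor [([247.9, 239.1], 0.8)]
top gate_knob [([247.6, 234.0], 0.78)]
top pointer [([219.8, 238.8], 0.76)]
top mark [([457.1, 227.1], 0.63), ([219.1, 261.1], 0.57), ([437.1, 265.7], 0.4), ([246.9, 234.2], 0.17)]
top control_box [([499.4, 295.3], 0.73), ([384.4, 239.4], 0.6), ([217.5, 260.7], 0.18)]
top dial_bar [([505.1, 292.6], 0.86), ([387.2, 231.8], 0.8), ([437.7, 264.6], 0.4)]
top dial_grip [([510.5, 292.5], 0.98), ([389.3, 232.0], 0.84)]
top jar_red [([309.4, 229.9], 0.54), ([249.7, 241.0], 0.29)]
top jar_blue [([312.3, 272.7], 0.48)]
top jar_gate [([232.2, 196.1], 0.55)]
```

View pics/top.png

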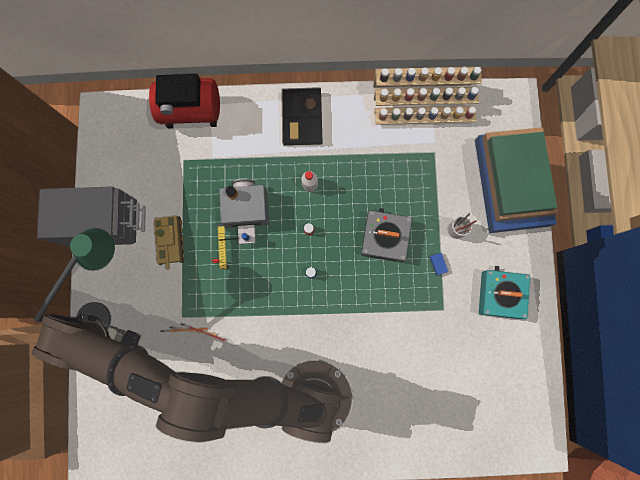

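View pics/side.png

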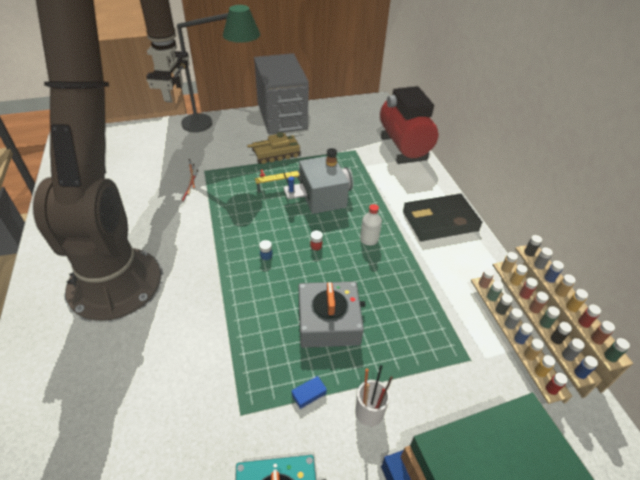

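Top picture: the grey control box with the orange dial is at (387,235). The turquoise look-alike is at (505,293). The blue knob is at (246,236) and the red marker at about (215,261). Dial candidates are grey (387,235) and turquoise (507,293), so I choose grey. For the knob, the candidates are the blue one at (246,236) top / (291,187) side, the sanding block at (439,264) and the blue jar at (311,272). I choose the one on the extractor, and check both in one crop.

```bash
python3 - <<'E'
from h import *
t=arm.get_image("top");s=arm.get_image("side")
c=lambda p,x,y,w,h,W,H: cv2.resize(p["frame"][y:y+h,x:x+w,::-1],(W,H),interpolation=cv2.INTER_CUBIC)
a=c(t,200,175,80,100,400,500); b=c(s,245,145,110,70,0+400,255)
d=c(t,350,200,80,72,272,245); e=c(s,290,270,80,80,128,245)
im=np.zeros((500,800,3),np.uint8); im[:,:400]=a; im[:255,400:]=b; im[255:,400:672]=d; im[255:,672:]=e
cv2.imwrite("pics/crop1.png",im)
def g(l,p):
    r=[np.array(d["centre"])*[640,480] for d in arm.place_of(l,p)]; return r
for l,i,j in [("gate_knob",(247,234),(291,190)),("pointer",(220,239),(283,175)),("mark",(219,261),(264,175)),("control_box",(384,239),(327,324)),("dial_grip",(389,232),(328,302)),("extractor",(248,239),(287,199)),("jar_red",(309,230),(316,246)),("jar_blue",(312,272),(267,252)),("jar_gate",(232,196),(328,162))]:
    f=lambda L,q:min(L,key=lambda v:np.linalg.norm(v-q))
    u,v=f(g(l,t),i),f(g(l,s),j); X=tri([(t,u),(s,v)])
    print(l,u.round(1),v.round(1),X.round(4),(proj(t,X)-u).round(1),(proj(s,X)-v).round(1))
E
```

```text
gate_knob [245.5 235.7] [289.3 190.3] [0.5433 0.2182 0.0485] [-0.1  2. ] [ 2.1 -0.4]
pointer [217.6 240.5] [283.4 174.7] [0.5378 0.3159 0.0367] [-0.   0.1] [ 0.1 -0. ]
mark [232.3 192.4] [262.5 173.2] [0.5633 0.2313 0.153 ] [ 3.9 34.4] [ 33.7 -13.4]
control_box [382.5 240. ] [325.  320.5] [ 0.5283 -0.2519 -0.0048] [-0.   0.2] [ 0.2 -0. ]
dial_grip [389.2 232.7] [329.7 301.4] [ 0.5354 -0.265   0.0933] [-0.1  1. ] [ 1.3 -0.3]Traceback (most recent call last):
  File "<stdin>", line 12, in <module>
  File "<stdin>", line 11, in <lambda>
ValueError: min() iterable argument is empty
```

View pics/crop1.png

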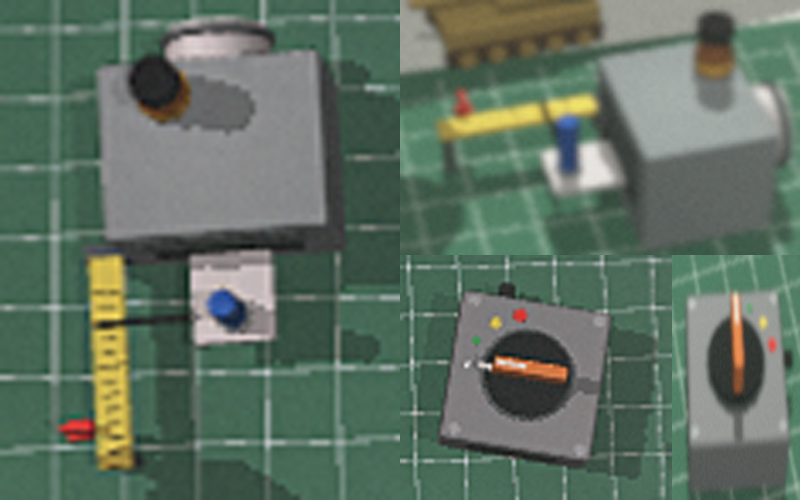

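The crop confirms the choices: blue knob on the white blade at top px (245,236), pointer tip (219.5,239.5) and red marker at about (216,261). The grey box's dial is at (387,233), with the bar pointing to its white dot. Next I fit the unit poses.

```bash
cat > fit.py <<'E'
from h import *
from scipy.optimize import least_squares
def run(t,s,TP,SP,x0,model):
    def f(q):
        return np.concatenate([proj(t,model(q,k))-v for k,v in TP]+[proj(s,model(q,k))-v for k,v in SP])
    r=least_squares(f,x0,loss="soft_l1"); return r.x,f(r.x).reshape(-1,2)
def tf(x,y,a,p): return np.array([x+np.cos(a)*p[0]-np.sin(a)*p[1],y+np.sin(a)*p[0]+np.cos(a)*p[1],p[2]])
E
python3 - <<'E'
from fit import *
t=arm.get_image("top");s=arm.get_image("side")
a=lambda x,y:np.array([(x+.5)/5-.5+200,(y+.5)/5-.5+175])
b=lambda x,y:np.array([(x-400+.5)/3.636-.5+245,(y+.5)/3.64-.5+145])
d=lambda x,y:np.array([(x-400+.5)/3.4-.5+350,(y-255+.5)/3.4-.5+200])
e=lambda x,y:np.array([(x-672+.5)/1.6-.5+290,(y-255+.5)/3.0625-.5+270])
def red(p,x,y,w,h):
    hsv=cv2.cvtColor(p["frame"],cv2.COLOR_RGB2HSV)[y:y+h,x:x+w]; m=((hsv[...,0]<8)|(hsv[...,0]>172))&(hsv[...,1]>130)&(hsv[...,2]>80)
    yy,xx=np.nonzero(m); print("red",m.sum(),xx.min()+x,xx.max()+x,yy.min()+y,yy.max()+y); return np.array([xx.mean()+x,yy.mean()+y])
rt=red(t,205,250,22,18); rs=red(s,255,165,14,14); print(rt,rs,"red3d",tri([(t,rt),(s,rs)]))
C={"fl":(.045,.075,.105),"fr":(.045,-.075,.105),"bl":(.165,.075,.105),"br":(.165,-.075,.105),"frb":(.045,-.075,0),"brb":(.165,-.075,0)}
def M(q,k):
    p=C.get(k) or {"p":(-q[3],.092,.048),"kt":(-q[3],0,.1),"kb":(-q[3],0,.048),"m":(q[4],.104,.047)}[k]
    return tf(q[0],q[1],q[2],p)
TP=[("fl",a(103,238)),("fr",a(325,222)),("bl",a(97,70)),("br",a(318,52)),("p",a(98,323)),("kt",a(220,299)),("m",rt)]
SP=[("fl",b(598,57)),("fr",b(640,160)),("br",b(778,138)),("bl",b(715,38)),("frb",b(638,240)),("p",b(545,102)),("kt",b(567,121)),("kb",b(568,170)),("m",rs)]
q,r=run(t,s,TP,SP,[.55,.22,0,.02,-.1],M)
print(q.round(4));[print(k,v.round(1)) for (k,_),v in zip(TP+SP,r)]
D={"a":(.075,.075,.07),"b":(.075,-.075,.07),"c":(-.075,.075,.07),"d":(-.075,-.075,.07),"w":(0,.06,.07)}
for i,n in enumerate("wgyr"): D["dot"+n]=(.06*np.sin(np.radians(25*i)),.06*np.cos(np.radians(25*i)),.071)
D["p+"]=(0,.036,.116);D["p-"]=(0,-.036,.116)
M2=lambda q,k:tf(*q,D[k])
TP=[("a",d(466,293)),("b",d(609,318)),("c",d(442,438)),("d",d(587,462)),("dotg",d(476,341)),("doty",d(496,322)),("dotr",d(520,315)),("p+",d(494,361)),("p-",d(568,374))]
SP=[("a",e(778,294)),("c",e(690,297)),("dotg",e(749,307)),("doty",e(763,322)),("dotr",e(772,345)),("p+",e(736,292)),("p-",e(737,358))]
q,r=run(t,s,TP,SP,[.53,-.25,0],M2)
print(q.round(4));[print(k,v.round(1)) for (k,_),v in zip(TP+SP,r)]
E
```

```text
red 23 212 218 259 262
red 12 261 263 170 175
[215.34782609 260.52173913] [261.83333333 173.25      ] red3d [0.46683456 0.32041553 0.05173963]
[ 0.542   0.2178  0.0272 -0.0007 -0.072 ]
fl [-0.3  1.2]
fr [0.3 1.8]
bl [-0.  -0.5]
br [0.4 0.5]
p [-0.5  0.2]
kt [-0.5  1.1]
m [0.5 0.3]
fl [-0.5 -0.4]
fr [ 0.5 -0.1]
br [ 0.2 -0.3]
bl [ 2.6 -0.6]
frb [0.5 3.6]
p [0.  0.3]
kt [ 0.4 -0.7]
kb [ 0.3 -1.2]
m [0.5 1.2]
[ 0.5342 -0.2593 -0.2097]
a [-0.6 -1.2]
b [ 1.1 -0.7]
c [-1.2 -0.4]
d [0.5 0.5]
dotg [-0. -0.]
doty [-0.2  0.4]
dotr [0.1 0.3]
p+ [-0.1  0.2]
p- [-0.1  0.3]
a [ 0.5 -1.8]
c [-2.7 -1.6]
dotg [0.1 0.5]
doty [0.  0.4]
dotr [0.1 0.1]
p+ [-0.5  0.1]
p- [0.9 2.7]
```

Request:
carry_out(
  claw=[6,6,6,6,6,6,6,6,6,6,6,6,6,6,6,6,6,6,6,6],
  delta_pos=[
    [-2.65,-1.4,0],
    [-2.65,-1.4,0],
    [-2.65,-1.4,0],
    [-2.65,-1.4,0],
    [-2.65,-1.4,0],
    [-2.65,-1.4,0],
    [-2.65,-1.4,0],
    [-2.65,-1.4,0],
    [-2.65,-1.4,0],
    [-2.65,-1.4,0],
    [-2.65,-1.4,0],
    [-2.65,-1.4,0],
    [-2.65,-1.4,0],
    [-2.65,-1.4,0],
    [-2.65,-1.4,0],
    [-2.65,-1.4,0],
    [0,0,0],
    [0,0,0],
    [0,0,0],
    [0,0,0],
  ],
  angular=[
    [0,0,0],
    [0,0,0],
    [0,0,0],
    [0,0,0],
    [0,0,0],
    [0,0,0],
    [0,0,0],
    [0,0,0],
    [0,0,0],
    [0,0,0],
    [0,0,0],
    [0,0,0],
    [0,0,0],
    [0,0,0],
    [0,0,0],
    [0,0,0],
    [0,0,-0.1],
    [0,0,-0.1],
    [0,0,-0.1],
    [0,0,-0.1],
  ],
  force=40,
)

```text
clock: 3.9
position: [0.5414, 0.2179, 0.2268]
ee_rot: [-0.046, 3.141, 0.0]
force: [0.5, 0.0, -0.4]
width: 0.654
gripper_force: 0.0
```

```bash
cat >> h.py <<'E'
def need(x,y,z,ydeg):
    s=arm.observe(); r=R.from_rotvec(s["ee_rot"]); m=r.as_matrix(); a=np.degrees(np.arctan2(m[1,1],m[0,1]))
    print("t",s["clock"],"pos",np.round(s["position"],4),"yang",a.round(1),"z",m[:,2].round(3),"F",np.round(s["force"],1),"g",s["gripper_force"],s["width"],"j",np.round(s["joints"],2))
    print("tool delta cm",(m.T@(np.array([x,y,z])-s["position"])*100).round(2),"turn z",np.round(-np.radians(ydeg-a),3))
E
python3 -c "
from h import *
need(.542,.218,.062,91.6)
p=arm.get_image('side');save(p,'s2.png')"
```

```text
t 3.9 pos [0.5414 0.2179 0.2268] yang 91.7 z [ 0.  0. -1.] F [ 0.5  0.  -0.4] g 0.0 0.6536652331754986 j [-0.54  0.37  0.09  1.68 -0.04  1.09  1.16]
tool delta cm [-6.000e-02  1.000e-02  1.648e+01] turn z 0.001
```

View pics/s2.png

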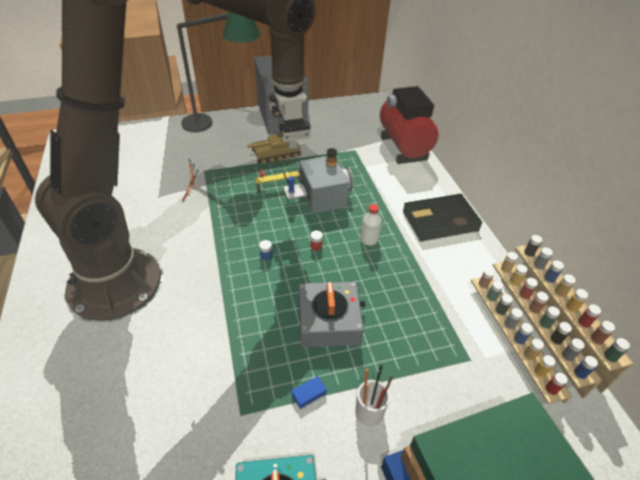

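The picture shows the open gripper in line over the blue knob, with fingertips at about (295,135) and the knob at (291,187). Nothing has been disturbed. I descend and pinch.

Request:
carry_out(
  claw=[6,6,6,6,6,6,6,6,6,1,1,1,1,1,1],
  delta_pos=[
    [0,0,2],
    [0,0,2],
    [0,0,2],
    [0,0,2],
    [0,0,2],
    [0,0,2],
    [0,0,2],
    [0,0,2],
    [0,0,0.4],
    [0,0,0],
    [0,0,0],
    [0,0,0],
    [0,0,0],
    [0,0,0],
    [0,0,0],
  ],
  angular=[
    [0,0,0],
    [0,0,0],
    [0,0,0],
    [0,0,0],
    [0,0,0],
    [0,0,0],
    [0,0,0],
    [0,0,0],
    [0,0,0],
    [0,0,0],
    [0,0,0],
    [0,0,0],
    [0,0,0],
    [0,0,0],
    [0,0,0],
  ],
  force=40,
)

```text
clock: 5.45
position: [0.5417, 0.2163, 0.0632]
ee_rot: [-0.038, 3.141, -0.003]
force: [-1.6, -6.4, 4.6]
width: 0.208
gripper_force: 40.0
```

Request:
carry_out(
  claw=[1,1,1,1,1,1,1,1,1,1,1,1,1],
  delta_pos=[
    [0.6,0,0],
    [0.6,0,0],
    [0.6,0,0],
    [0.6,0,0],
    [0.6,0,0],
    [0.6,0,0],
    [0.6,0,0],
    [0.6,0,0],
    [0.6,0,0],
    [0.6,0,0],
    [0.6,0,0],
    [0,0,0],
    [0,0,0],
  ],
  angular=[
    [0,0,0],
    [0,0,0],
    [0,0,0],
    [0,0,0],
    [0,0,0],
    [0,0,0],
    [0,0,0],
    [0,0,0],
    [0,0,0],
    [0,0,0],
    [0,0,0],
    [0,0,0],
    [0,0,0],
  ],
)

```text
clock: 6.75
position: [0.4782, 0.2135, 0.0632]
ee_rot: [-0.034, 3.137, -0.003]
force: [9.0, -9.1, -2.3]
width: 0.213
gripper_force: 40.0
```

```bash
python3 - <<'E'
from h import *
need(.471,.216,.062,91.6)
t=arm.get_image('top');s=arm.get_image('side')
c=lambda p,x,y,w,h,W,H: cv2.resize(p["frame"][y:y+h,x:x+w,::-1],(W,H),interpolation=cv2.INTER_CUBIC)
cv2.imwrite("pics/crop2.png",np.hstack([c(t,200,215,60,60,400,400),c(s,245,145,60,60,400,400)]))
for p in (t,s): print([(np.round(np.array(d["centre"])*[640,480],1),d["conf"]) for l in("pointer","mark") for d in arm.place_of(l,p)])
E
```

```text
t 6.75 pos [0.4782 0.2135 0.0632] yang 91.3 z [ 0.004 -0.002 -1.   ] F [ 9.  -9.1 -2.3] g 39.99471187591553 0.21313823009305125 j [-0.58  0.47  0.07  2.   -0.05  0.67  1.12]
tool delta cm [0.72 0.27 0.12] turn z -0.006
[(array([387.5, 231. ]), 0.54), (array([172.2, 240.4]), 0.45), (array([251.2, 239. ]), 0.26)]
[]
```

View pics/crop2.png

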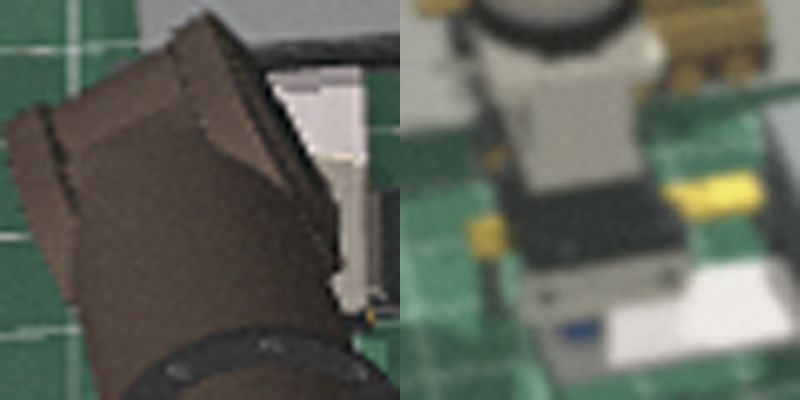

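The gate follows the gripper (63.5 mm so far), but the gripper hides the pointer. I pull the remaining ~7 mm, release, lift and look.

Request:
carry_out(
  claw=[1,1,1,1,6,6,6,6,6,6,6,6,6,6,6,6,6,6],
  delta_pos=[
    [0.25,-0.1,0],
    [0.25,-0.1,0],
    [0.2,0,0],
    [0,0,0],
    [0,0,0],
    [0,0,0],
    [0,0,0],
    [0,0,0],
    [0,0,-2],
    [0,0,-2],
    [0,0,-2],
    [0,0,-2],
    [0,0,-2],
    [0,0,-2],
    [0,-3,-1],
    [0,-3,-1],
    [0,-3,-1],
    [0,-3,-1],
  ],
  angular=[
    [0,0,0],
    [0,0,0],
    [0,0,0],
    [0,0,0],
    [0,0,0],
    [0,0,0],
    [0,0,0],
    [0,0,0],
    [0,0,0],
    [0,0,0],
    [0,0,0],
    [0,0,0],
    [0,0,0],
    [0,0,0],
    [0,0,0],
    [0,0,0],
    [0,0,0],
    [0,0,0],
  ],
)

```text
clock: 8.85
position: [0.4711, 0.0931, 0.2232]
ee_rot: [0.04, -3.141, -0.0]
force: [-0.1, -0.2, 0.3]
width: 0.654
gripper_force: 0.0
```

```bash
python3 - <<'E'
from h import *
need(.471,.216,.062,91.6)
t=arm.get_image('top');s=arm.get_image('side')
c=lambda p,x,y,w,h,W,H: cv2.resize(p["frame"][y:y+h,x:x+w,::-1],(W,H),interpolation=cv2.INTER_CUBIC)
cv2.imwrite("pics/crop3.png",np.hstack([c(t,200,215,60,60,400,400),c(s,245,155,50,50,400,400)]))
for p in (t,s): print([(l,np.round(np.array(d["centre"])*[640,480],1),round(d["conf"],2)) for l in("pointer","mark","gate_knob") for d in arm.place_of(l,p)])
E
```

```text
t 8.85 pos [0.4711 0.0931 0.2232] yang 91.5 z [-0.  0. -1.] F [-0.1 -0.2  0.3] g 0.0 0.6540412769175884 j [-0.43  0.2   0.15  1.93 -0.03  1.02  1.33]
tool delta cm [-0.31 12.28 16.12] turn z -0.002
[('pointer', array([219.6, 260.8]), 0.46), ('gate_knob', array([247.9, 257.9]), 0.44)]
[('gate_knob', array([272.3, 194. ]), 0.91)]
```

View pics/crop3.png

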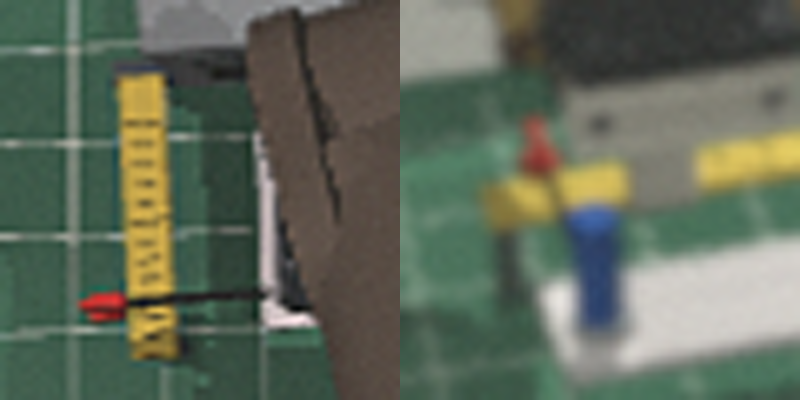

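The crop shows the black pointer running into the red marker at crop px (128,303), i.e. top (219,260). I quantify the offset, and compute the move to the dial.

```bash
python3 - <<'E'
from h import *
need(.534,-.260,.2232,-12)
t=arm.get_image('top'); f=t["frame"]; 
hsv=cv2.cvtColor(f,cv2.COLOR_RGB2HSV)
pts=[]
for c in range(219,226):
    col=f[255:265,c].astype(float).sum(1); w=np.clip(np.median(col)-col-60,0,None); 
    if w.sum()>0: pts.append((c,(w*np.arange(255,265)).sum()/w.sum()))
print(np.round(pts,2).tolist())
for c in range(210,221):
    w=np.clip(f[254:268,c,0].astype(float)-f[254:268,c,1]*1.6-10,0,None)
    if w.sum()>20: print(c,((w*np.arange(254,268)).sum()/w.sum()).round(2),w.sum())
A=[proj(t,tf) for tf in ([.471,.310,.048],[.471-.006*np.sin(.027)+.006,.310,.048])]; print(A)
E
```

```text
t 9.25 pos [0.4711 0.0953 0.2223] yang 91.5 z [-0.001  0.    -1.   ] F [-0.1  0.2  0.7] g 0.0 0.6545490952278341 j [-0.43  0.2   0.14  1.93 -0.03  1.01  1.33]
tool delta cm [ -5.33 -35.68  -0.1 ] turn z 1.807
[[219.0, 260.17], [220.0, 260.02], [221.0, 259.88], [222.0, 259.94], [223.0, 260.17], [224.0, 260.56], [225.0, 259.89]]
212 260.0 82.19999999999999
213 260.23 151.4
214 260.4 321.59999999999997
215 260.26 311.79999999999995
216 260.14 283.4
217 260.12 307.0
218 259.88 133.59999999999997
[array([218.62548564, 259.59263961]), array([218.62324513, 257.87931797])]
```

The offset is well under 1 px (~1 mm), so the gate is set. Next, to the dial.

Request:
carry_out(
  claw=[5,5,5,5,5,5,5,5,5,5,5,5,5,5,5,5,5,5,5,5],
  delta_pos=[
    [-0.38,-2.55,0],
    [-0.38,-2.55,0],
    [-0.38,-2.55,0],
    [-0.38,-2.55,0],
    [-0.38,-2.55,0],
    [-0.38,-2.55,0],
    [-0.38,-2.55,0],
    [-0.38,-2.55,0],
    [-0.38,-2.55,0],
    [-0.38,-2.55,0],
    [-0.38,-2.55,0],
    [-0.38,-2.55,0],
    [-0.38,-2.55,0],
    [-0.38,-2.55,0],
    [0,0,0],
    [0,0,0],
    [0,0,0],
    [0,0,0],
    [0,0,0],
    [0,0,0],
  ],
  angular=[
    [0,0,0],
    [0,0,0],
    [0,0,0],
    [0,0,0],
    [0,0,0],
    [0,0,0],
    [0,0,0],
    [0,0,0],
    [0,0,0],
    [0,0,0],
    [0,0,0],
    [0,0,0],
    [0,0,0],
    [0,0,0],
    [0,0,0.14],
    [0,0,0.14],
    [0,0,0.14],
    [0,0,0.14],
    [0,0,0.14],
    [0,0,0.14],
  ],
)

```text
clock: 11.3
position: [0.534, -0.2605, 0.2222]
ee_rot: [-1.251, -2.881, -0.0]
force: [-1.0, 0.2, -0.4]
width: 0.545
gripper_force: 0.0
```

Request:
carry_out(
  claw=[5,5,5,5,5,5,5,5],
  delta_pos=[
    [0,0,0],
    [0,0,0],
    [0,0,0],
    [0,0,0],
    [0,0,0],
    [0,0,0],
    [0,0,0],
    [0,0,0],
  ],
  angular=[
    [0,0,0.14],
    [0,0,0.14],
    [0,0,0.14],
    [0,0,0.14],
    [0,0,0.14],
    [0,0,0.14],
    [0,0,0.13],
    [0,0,0],
  ],
)

```text
clock: 12.1
position: [0.534, -0.2604, 0.2221]
ee_rot: [-2.446, -1.97, 0.001]
force: [0.1, 0.6, -0.6]
width: 0.545
gripper_force: 0.0
```

```bash
python3 - <<'E'
from h import *
need(.534,-.260,.086,-12)
s=arm.get_image('side');t=arm.get_image('top')
c=lambda p,x,y,w,h,W,H: cv2.resize(p["frame"][y:y+h,x:x+w,::-1],(W,H),interpolation=cv2.INTER_CUBIC)
cv2.imwrite("pics/crop4.png",np.hstack([c(t,205,215,200,200,400,400),c(s,250,150,200,200,400,400)]))
for l in("dial_bar","dial_grip"): print([(l,np.round(np.array(d["centre"])*[640,480],1),round(d["conf"],2)) for d in arm.place_of(l,s)])
print(proj(s,[.534,-.26,.102]),proj(s,[.534,-.26,.08]))
E
```

```text
t 12.1 pos [ 0.534  -0.2604  0.2221] yang -12.3 z [-0.001 -0.    -1.   ] F [ 0.1  0.6 -0.6] g 0.0 0.5451426556974591 j [-0.16  0.46  0.77  1.7  -0.35  1.13  0.49]
tool delta cm [ 0.04  0.   13.61] turn z -0.005
[('dial_bar', array([326.9, 300.4]), 0.9), ('dial_bar', array([311.4, 394.4]), 0.43)]
[('dial_grip', array([330. , 300.2]), 0.91)]
[330.0796614  297.41905182] [329.66992715 302.88902316]
```

View pics/crop4.png

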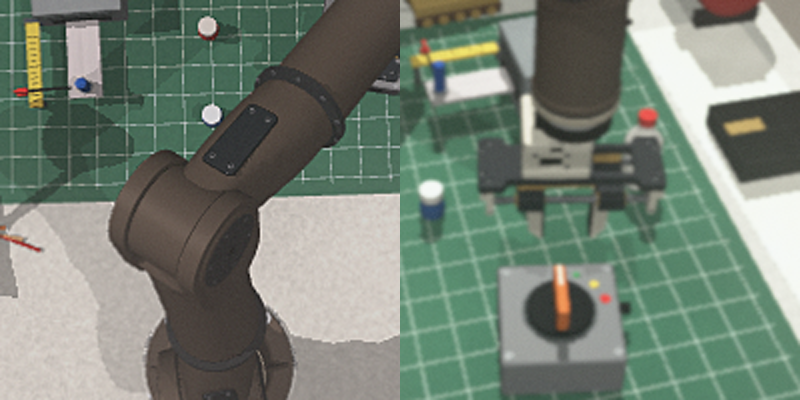

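The gate still stands at the marker, and the fingers straddle the orange bar (crop right: fingers at (535,215)/(600,215), bar at (562,295)). I descend and grip.

Request:
carry_out(
  claw=[5,5,5,5,5,5,5,5,0.8,0.8,0.8,0.8,0.8,0.8],
  delta_pos=[
    [0,0,2],
    [0,0,2],
    [0,0,2],
    [0,0,2],
    [0,0,2],
    [0,0,2],
    [0,0,1.5],
    [0,0,0],
    [0,0,0],
    [0,0,0],
    [0,0,0],
    [0,0,0],
    [0,0,0],
    [0,0,0],
  ],
  angular=[
    [0,0,0],
    [0,0,0],
    [0,0,0],
    [0,0,0],
    [0,0,0],
    [0,0,0],
    [0,0,0],
    [0,0,0],
    [0,0,0],
    [0,0,0],
    [0,0,0],
    [0,0,0],
    [0,0,0],
    [0,0,0],
  ],
  force=30,
)

```text
clock: 13.7
position: [0.5346, -0.2617, 0.0882]
ee_rot: [2.444, 1.971, 0.002]
force: [3.8, -1.4, -0.0]
width: 0.151
gripper_force: 30.0
```

Request:
carry_out(
  claw=[0.8,0.8,0.8,0.8,0.8,0.8,0.8,0.8,0.8,0.8,0.8,0.8,0.8,0.8,0.8,0.8,0.8,0.8,0.8],
  delta_pos=[
    [0,0,0],
    [0,0,0],
    [0,0,0],
    [0,0,0],
    [0,0,0],
    [0,0,0],
    [0,0,0],
    [0,0,0],
    [0,0,0],
    [0,0,0],
    [0,0,0],
    [0,0,0],
    [0,0,0],
    [0,0,0],
    [0,0,0],
    [0,0,0],
    [0,0,0],
    [0,0,0],
    [0,0,0],
  ],
  angular=[
    [0,0,0.085],
    [0,0,0.085],
    [0,0,0.085],
    [0,0,0.085],
    [0,0,0.085],
    [0,0,0.085],
    [0,0,0.085],
    [0,0,0.085],
    [0,0,0.085],
    [0,0,0.085],
    [0,0,0.085],
    [0,0,0.085],
    [0,0,0.085],
    [0,0,0.085],
    [0,0,0.085],
    [0,0,0.085],
    [0,0,0],
    [0,0,0],
    [0,0,0],
  ],
)

```text
clock: 15.6
position: [0.5326, -0.2592, 0.0881]
ee_rot: [-3.137, 0.004, 0.003]
force: [-7.1, 8.7, 14.0]
width: 0.149
gripper_force: 30.0
```

```bash
python3 - <<'E'
from h import *
need(.534,-.260,.088,-90.2)
s=arm.get_image('side');t=arm.get_image('top')
c=lambda p,x,y,w,h,W,H: cv2.resize(p["frame"][y:y+h,x:x+w,::-1],(W,H),interpolation=cv2.INTER_CUBIC)
cv2.imwrite("pics/crop5.png",np.hstack([c(t,205,215,200,200,400,400),c(s,280,240,100,100,400,400)]))
E
```

```text
t 15.6 pos [ 0.5326 -0.2592  0.0881] yang -90.1 z [-0.002  0.005 -1.   ] F [-7.1  8.7 14. ] g 30.02242863178253 0.14930913391142267 j [-0.28  0.75  1.03  1.86 -0.77  1.   -0.48]
tool delta cm [0.14 0.08 0.01] turn z 0.001
```

View pics/crop5.png

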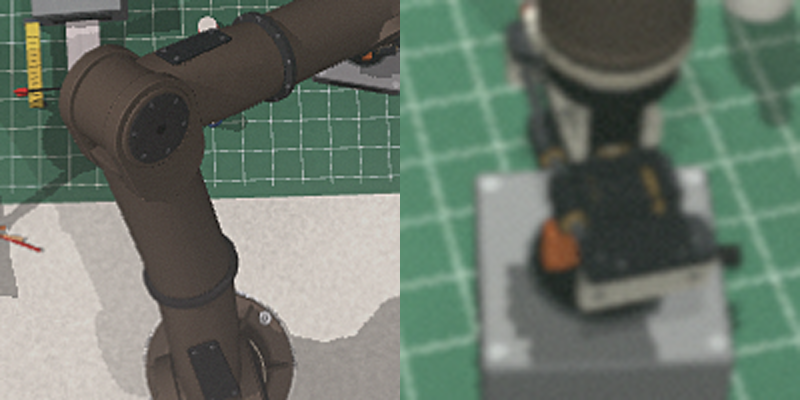

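The tool has turned 77.8° (1.36 rad) with the bar flat between the pads at 30 N. The bar's rear end at crop (558,245) now points along the robot's x axis, and the gate pointer still meets the marker. I hand in.

```bash
python3 -c "
from h import *
print(arm.observe()['dq'].round(3)); print(arm.sign_off())"
```

```text
[ 0.002 -0.    -0.001  0.    -0.    -0.002  0.   ]
the job is handed in; nothing more can be done
None
```

The job is handed in: the gate pointer measured within about 1 mm of the red marker with the knob released, and the dial is held with a 30 N grip at about 1.36 rad (judged from the tool's turn), past the red notch; the judging result was not shown.

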